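# Clamp a lab bottle with the torque knob

## Task

Stand the clear bottle with the blue cap in the notch of the bench clamp, let go of it, then turn the clamp's black torque knob clockwise until its clutch clicks once and the red pin on the knob stands up. Stop right at the click: turning on overtightens the clamp on the glass. Leave the bottle clamped upright on the clamp's base, let go of the knob, and do not shift the beaker or the amber bottle.

Things in the scene. Friction and masses are not known exactly. Their poses are not given: they have to be found in the camera images.
- bottle: loose clear glass bottle, 0.13 to 0.25 kg, 115 mm tall: body 44 mm across up to 71 mm, then shoulders, then a ribbed blue cap 30 mm across from 90 to 115 mm, where it is best held. Origin: centre of its underside, z up its axis. It may stand at any yaw
- clamp: bench clamp fixed to the table, dark grey base plate 110 mm (its x) by 250 mm (y), 12 mm thick; origin: plate centre at table height. At +y an aluminium V notch for the bottle: two upright walls at 45 degrees, rising 45 mm above the plate, open towards -y. At -y a blue housing, 58 mm high, with the knob on top, 120 mm from the bottle's place. Between them the jaw
- seat (a point): point on the top face of the base plate (12 mm above the table) where the centre of the bottle's underside ends when fully home in the V notch. Same axes as the clamp: y points from the knob into the notch, z up. Lower the bottle from above between jaw and notch; the closing jaw pushes it home and centres it
- jaw: sliding jaw with black rubber face 34 mm wide, 26 mm high, centre 28 mm above the base plate. Origin: centre of the face; y is the closing direction. With the bottle home it touches the glass 22 mm before the seat point; at the start 6 to 14 mm are free there. Advances 8 mm per radian of knob turn and stays where it is left
- knob_grip (a point): point on the knob's vertical axis at gripping height, 97 mm above the table. Black bar 50 mm long (its x), 14 mm thick (y), its top 11 mm above this point, and a grey disc 52 mm across 23 mm below it. Clockwise from above closes the jaw; 1.3 to 2.5 rad in all, so regrasp after at most 1.5 rad
- knob: the same knob, origin at its foot on the axis. Friction of 0.25 N m (either way) while the jaw runs free; on the bottle the torque rises sharply to about 0.34 N m, then the clutch gives way: over the next 0.5 rad the torque falls to nothing and turns slightly negative (the click). Some 0.12 rad after that it is solid again and overtightens. Let go before the torque has gone and it springs back, unclicked
- pin_top (a point): top centre of the red click pin, 9 mm across, in the middle of the knob's top: flush (about 11 mm above knob_grip) before the click, standing 5 to 6 mm proud of the knob once the clutch has clicked
- beaker: loose empty glass beaker, 60 mm across, 75 mm tall, a bystander; origin: centre of its underside
- amber: loose amber glass bottle with a white cap, 52 mm across, 95 mm tall, a bystander; origin: centre of its underside
Things that resemble listed ones, but are neither listed nor needed, are in the scene too. What is shaped like the bottle but green or yellow is not meant.

How it is judged:
By the outcome, as a careful person would: the job done as asked, in the order asked, and still so for the second after the job is handed in, with the robot touching nothing.
It also fails if it takes over 72 s, if anything falls off the work surface, if the arm or the gripper's body presses on something with over 40 N, if the wrist force passes 120 N, or if a joint passes its speed limit or range.

## Robot

A 7-joint arm with a two-finger parallel gripper is mounted at the origin on the work surface. World frame = base frame: x ahead of the robot, y to its left, z up, the work surface at z = 0. Lengths are in mm, angles in degrees, forces in N, time in s.
With the tool pointing down it reaches from about 400 to 900 mm from the base axis. Payload 5.6 kg.
Tool frame: the origin (TCP) lies at the very end of the fingers, on their centre line; the grasp point (between the pads) lies ctrl.grip_depth behind it (ctrl.grip_depth is the distance from the TCP to the grasp point, in mm); z points along the fingers, y is the direction in which the jaws open and shut (so a half turn about z gives the same grasp; the last joint's range is limited). The gripper opens to 92 mm and grips with 3 to 60 N. Pads are 20 mm wide; open, the fingers measure 128 mm over their backs; the gripper's body (75 mm by 189 mm) begins 69 mm behind the grasp point.
Start: joints at [-2.464, 26.786, -0.665, 91.828, 0.344, 61.387, -3.226], TCP at [650.007, -0.044, 214.592] pointing down, gripper open.
Joint ranges: [-144.91, 144.91], [-17.63, 115.5], [-89.93, 88.59], [15.96, 139.68], [-74.01, 254.01], [8.47, 105.57], [-167.45, 167.45]. Speed limits (degrees/s): [147.25, 147.25, 180, 180, 180, 180, 180].

## Interface

Orientations are given as [roll, pitch, yaw] about the fixed x, y, z axes, in that order (R = Rz(yaw) Ry(pitch) Rx(roll)).
In Python, from station import ctrl gives the robot as it stands. The module is installed in compiled form; this text tells all that it offers.
- The arm moves only by the tool servo_tool, never from a script. Its argument "series" is a list that holds one entry, the list of rows, each a list of 7 numbers: the turn, a rotation vector about the tool's x, y, z in rad, then the shift along the tool's x, y, z in cm, then the opening in per cent of the stroke, from 0 (shut) to 100 (fully open). A call has 1 to 20 rows; each row shifts and turns the commanded pose from where the row before left it, along the tool's axes as they then stand; what a row does not reach is not made up. A row lasts 1/12 s, in which the tool goes at most 41.7 mm and 7.16 degrees, less where a joint would pass 70% of its speed; a pose out of reach is approached as far as the arm can. A call is refused whole if a number of a shift passes 4.17 or a number of a turn 0.125, either way. A call with a gripper value outside its range is refused whole. The fingers move at their own pace and stop on an object; "force" is the grip in N (left out, the last holds). Time passes only in rows, so rows that do not move let the fingers close. It gives the time, the measured TCP pose, the force and the opening at its end, in the units of the state.
- ctrl.read_state(): the state, without advancing time (a new reading comes with each control period).
- ctrl.snapshot(name): name is "scene" or "side" or "wrist"; returns a dict with "image" (480x640x3 uint8, red, green, blue), "z_map" (480x640 float32, mm along the optical axis (not along the pixel's ray), 0 where there is no reading), "mtx" (3x3 intrinsics, pixels), "k1" (the pictures are not rectified: a ray, as slopes to the right and down, at radius r is drawn at 1 + k1 r^2 times it, then the intrinsics apply), "world_to_cam" (4x4, takes a point from world to camera coordinates). Camera axes: x right, y down, z forward; pixel columns grow to the right and rows downward; lengths in mm; the calibration is good to about 2 mm. A picture is of the moment at which its call begins.
- ctrl.close_job(): hands the job in, once; it reports no verdict.
The state is a dict: "time_s": time; "joint_pos": joint angles; "qvel": joint speeds; "joint_efforts": joint torques, N m; "position": TCP position; "tool_rot": TCP orientation; "wrist_force": force on the tool from outside, world axes, zero at the start; "moment": the same for the moment, N m; "width": opening from 0.0 (shut) to 1.0 (fully open).
Only numpy, scipy, OpenCV 4.12 (cv2) and the standard library are available. Lean on these libraries where they do the work, as an engineer would, in place of code of your own. Each camera call takes 0.05 s, during which the arm holds its last target.

## Working session

There is one attempt and no reset: what is moved stays moved. The work goes in short steps, Python scripts to look and compute and a tool call to move; the robot and the scene stay as the last step left them, time stands still between calls to the robot, and variables do not carry over. Pictures are saved under pics/ and viewed, and the job is handed in when it is done.

Besides the shell and the picture viewer there is one more tool, called after "Request:" as name(argument=value, ...) on one line, values as JSON. servo_tool: Moves the arm, as the interface text tells. Its arguments: {"type":"object","properties":{"series":{"type":"array","items":{"type":"array","items":{"type":"array","items":{"type":"number"}}}},"force":{"type":"number"}},"required":["series"]}

```bash
mkdir -p pics
cat > h.py <<'E'
import numpy as np, cv2
from station import ctrl
def snap(n,fn=None):
    s=ctrl.snapshot(n)
    if fn: cv2.imwrite('pics/'+fn,cv2.cvtColor(s['image'],cv2.COLOR_RGB2BGR))
    return s
def ray(s,u,v):
    M=s['mtx'];d=np.array([(u-M[0,2])/M[0,0],(v-M[1,2])/M[1,1]])
    x=d.copy()
    for _ in range(30): x=d/(1+s['k1']*(x@x))
    T=s['world_to_cam'];R=T[:3,:3];t=T[:3,3]
    return -R.T@t, R.T@np.array([x[0],x[1],1.])
def plane(s,u,v,z):
    o,d=ray(s,u,v); return o+d*(z-o[2])/d[2]
def depth(s,u,v):
    o,d=ray(s,u,v); return o+d*float(s['z_map'][int(round(v)),int(round(u))])
def proj(s,p):
    T=s['world_to_cam'];c=T[:3,:3]@np.asarray(p,float)+T[:3,3];x=c[:2]/c[2];x=x*(1+s['k1']*(x@x))
    return np.array([s['mtx'][0,0]*x[0]+s['mtx'][0,2],s['mtx'][1,1]*x[1]+s['mtx'][1,2]])
E
python3 - <<'E'
from h import *
print(ctrl.read_state(), ctrl.grip_depth)
for n in ['scene','side','wrist']:
    s=snap(n,n+'0.png'); T=s['world_to_cam']; print(n,s['mtx'].tolist(),s['k1'],(-T[:3,:3].T@T[:3,3]).round(),T[2,:3].round(2))
E
```

```text
{'time_s': 0.0, 'joint_pos': array([-2.46376533, 26.83796294, -0.66471998, 91.88117584,  0.34616134,
       61.38480633, -3.22453569]), 'qvel': array([ 0.02192425, -0.00413914, -0.077317  , -0.04646258,  0.00499295,
        0.03352375, -0.05898255]), 'joint_efforts': array([-3.39112758e-04, -5.20573139e+01, -1.31628491e-02, -2.43752271e+01,
       -5.67366311e-02,  1.73054746e-02,  1.50106093e-04]), 'position': array([ 6.49418420e+02, -8.26193299e-02,  2.13616279e+02]), 'tool_rot': array([-1.79898396e+02,  9.21858321e-03,  8.99986883e+01]), 'wrist_force': array([ 0.62707777, -0.58382852, -0.13307005]), 'moment': array([0.00491842, 0.01779353, 0.0357489 ]), 'width': 0.9969504473160868} 18.700000000000003
scene [[586.2839781885652, 0.0, 316.69101765940485], [0.0, 586.2839781885652, 238.1535875934178], [0.0, 0.0, 1.0]] -0.037250782144727594 [1365.   51.  661.] [-0.83 -0.07 -0.56]
side [[486.00957858722774, 0.0, 327.10713199430705], [0.0, 486.00957858722774, 243.8694718679235], [0.0, 0.0, 1.0]] -0.03426313079501442 [ 295. -688.  759.] [ 0.21  0.69 -0.69]
wrist [[383.7631744560937, 0.0, 324.90919684930475], [0.0, 383.7631744560937, 241.57427862889395], [0.0, 0.0, 1.0]] 0.027176376943437146 [650.  77. 384.] [-0.   -0.27 -0.96]
```

View pics/scene0.png

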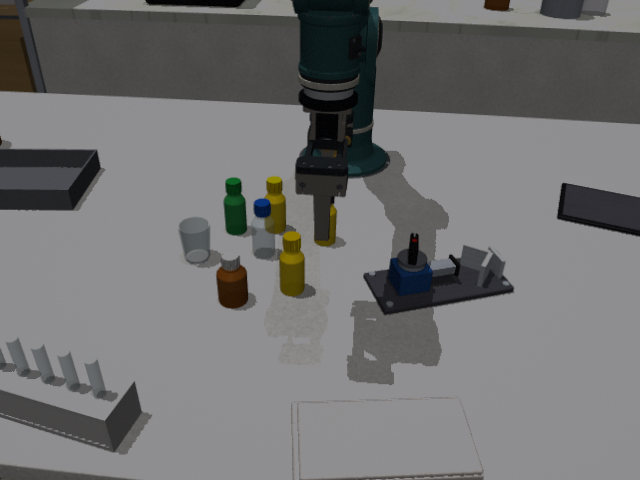

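View pics/side0.png

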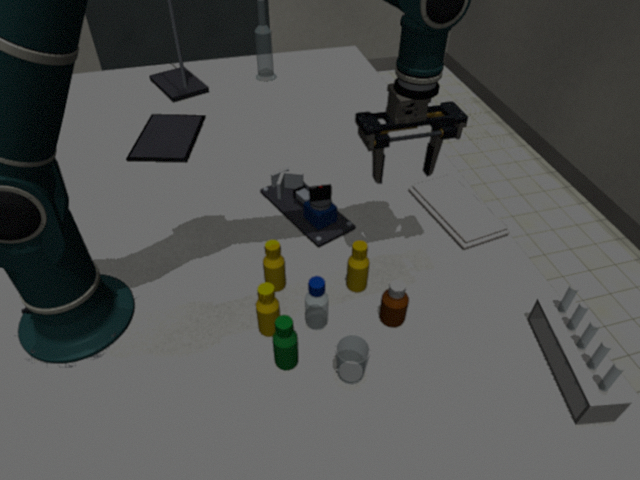

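View pics/wrist0.png

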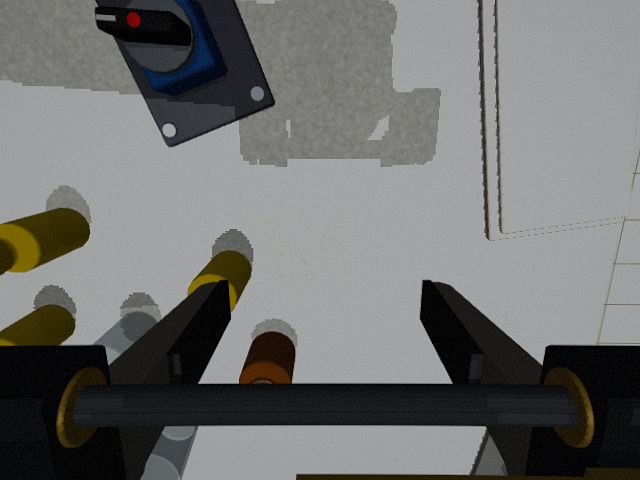

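Run:
```python
from h import *
S={n:ctrl.snapshot(n) for n in ['scene','side']}
import itertools
def blobs(s,lo,hi,mn=25):
    h=cv2.cvtColor(s['image'],cv2.COLOR_RGB2HSV); m=cv2.inRange(h,lo,hi)
    n,l,st,c=cv2.connectedComponentsWithStats(m)
    out=[]
    for i in range(1,n):
        if st[i,4]>=mn:
            ys,xs=np.where(l==i); z=s['z_map'][ys,xs]
            P=np.array([depth(s,x,y) for x,y in zip(xs,ys)])
            P=P[z>0]
            out.append((st[i].tolist(),np.median(P,0).round(1) if len(P) else None, np.percentile(P,98,axis=0).round(0) if len(P) else None,np.percentile(P,2,axis=0).round(0)))
    return out
for n,s in S.items():
    for c,lo,hi in [('blue',(105,120,50),(130,255,255)),('yellow',(22,150,60),(32,255,255)),('green',(50,120,40),(85,255,255)),('amber',(5,150,50),(18,255,255)),('red',(0,150,80),(4,255,255))]:
        for b in blobs(s,lo,hi,8 if c=='red' else 25): print(n,c,*b)
for n,(x0,y0,w,h,k) in {'scene':(360,220,160,100,5),'side':(240,150,130,110,6)}.items():
    s=S[n]; cv2.imwrite(f'pics/{n}clamp.png',cv2.resize(cv2.cvtColor(s['image'][y0:y0+h,x0:x0+w],cv2.COLOR_RGB2BGR),None,fx=5,fy=5,interpolation=cv2.INTER_CUBIC))
```

```text
scene blue [254, 199, 16, 18, 236] [ 456.5 -130.7  110.4] [ 462. -119.  115.] [ 434. -144.   91.]
scene blue [391, 258, 42, 20, 215] [548.6 142.   56. ] [562. 178.  58.] [515. 113.  53.]
scene yellow [265, 177, 21, 56, 800] [ 370.2 -115.8   69.4] [ 457. -103.  114.] [ 349. -135.    6.]
scene yellow [315, 205, 21, 41, 280] [403.3  -4.   35.9] [411.   3.  83.] [391. -31.   2.]
scene yellow [280, 231, 24, 65, 1324] [565.1 -60.5  63.9] [573. -42. 114.] [543. -81.   4.]
scene green [224, 178, 22, 57, 935] [ 386.6 -198.6   61.3] [ 395. -182.  114.] [ 365. -217.    5.]
scene amber [217, 266, 29, 17, 342] [ 605.6 -156.2   63.2] [ 616. -137.   73.] [ 583. -181.   56.]
side blue [309, 276, 16, 14, 166] [ 446.  -135.   116.2] [ 458. -121.  118.] [ 433. -146.  111.]
side yellow [256, 240, 28, 96, 1475] [ 366.8 -122.2   77.3] [401. -14. 118.] [ 339. -145.   10.]
side yellow [348, 241, 21, 51, 724] [546.2 -77.4  74.8] [563. -55. 117.] [532. -85.   7.]
side green [275, 316, 18, 16, 215] [ 371.1 -204.8  115.7] [ 384. -191.  118.] [ 358. -217.  110.]
side green [273, 332, 24, 27, 320] [ 368.  -216.3   77.2] [ 388. -200.   92.] [ 353. -224.   51.]
side amber [382, 292, 26, 17, 252] [ 582.8 -175.3   65.2] [ 609. -152.   72.] [ 568. -185.   59.]
```

View pics/sceneclamp.png

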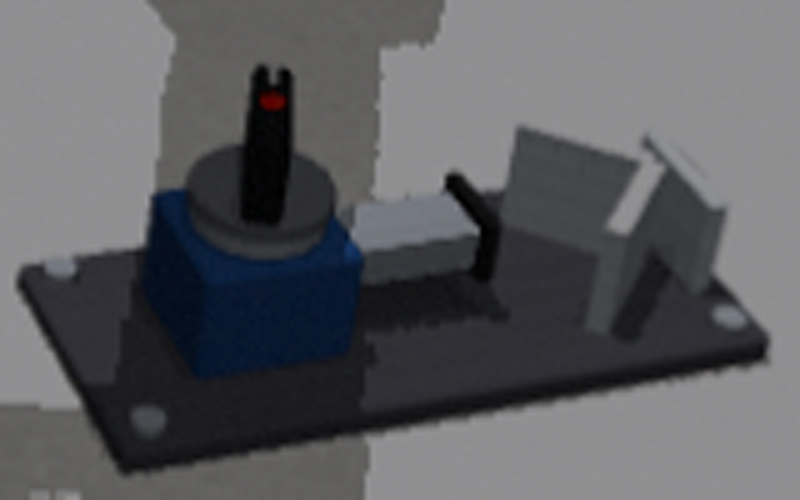

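View pics/sideclamp.png

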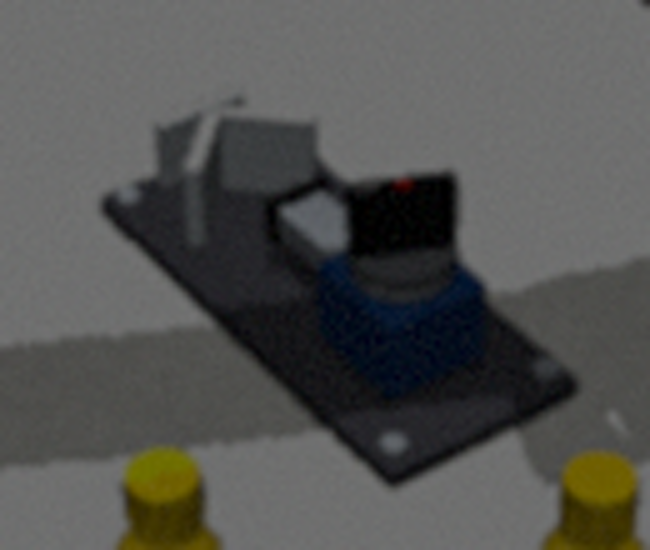

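Run:
```python
from h import *
a=ctrl.snapshot('scene');b=ctrl.snapshot('side');w=ctrl.snapshot('wrist')
A=lambda u,v:(u/5+360-.4,v/5+220-.4)
B=lambda u,v:(u/5+240-.4,v/5+150-.4)
for n,s,ps in [('scene',a,[A(22,275),A(125,462),A(768,340)]),('side',b,[B(105,203),B(395,480),B(578,378)]),('wrist',w,[(273,103),(170,146)])]:
    for p in ps: print(n,plane(s,*p,12).round(1))
def tri(l):
    M=np.zeros((3,3));r=np.zeros(3)
    for s,p in l:
        o,d=ray(s,*p);d/=np.linalg.norm(d);Q=np.eye(3)-np.outer(d,d);M+=Q;r+=Q@o
    x=np.linalg.solve(M,r); return x.round(1),[ (proj(s,x)-p).round(1) for s,p in l]
print('pin',tri([(a,A(273,101)),(b,B(403,185)),(w,(134,19))]))
for n,s,p in [('a',a,A(273,101)),('b',b,B(403,185)),('w',w,(134,19))]: print(n,plane(s,*p,108).round(1))
# cap top centers via contours of lateral extents
for n,s,p in [('sc',a,(262.5,204)),('si',b,(316.5,281))]: print('cap',n,plane(s,*p,115).round(1))
print('beaker', plane(a,196,259,0),plane(b,351,375,0))
# knob bar in wrist: ends
for p in [(97,8),(95,24),(190,26),(190,46)]: print('bar',plane(w,*p,108).round(1))
# bar upper face ends in wrist depth
# jaw top edge, notch walls (scene): crop
for nm,p,z in [('jawtop L',A(452,177),53),('jawtop R',A(490,240),53),('wallA outer',A(520,128),57),('wallA apexside',A(655,165),57),('wallB?',A(610,228),57),('wB',A(648,135),57),('wB2',A(725,205),57)]: print(nm,plane(a,*p,z).round(1))
for nm,p,z in [('w',B(155,127),57),('w',B(242,100),57),('w',B(222,115),57),('w',B(193,170),57),('w',B(318,123),57)]: print(nm,plane(b,*p,z).round(1))
cv2.imwrite('pics/cap.png',cv2.resize(cv2.cvtColor(np.hstack([a['image'][170:300,180:340],b['image'][250:380,250:410]]),cv2.COLOR_RGB2BGR),None,fx=2.5,fy=2.5,interpolation=cv2.INTER_CUBIC))
```

```text
scene [509.6  64.9  12. ]
scene [609.  102.4  12. ]
scene [517.  331.7  12. ]
side [415.6 290.   12. ]
side [503.4  59.4  12. ]
side [603.5 103.4  12. ]
wrist [602.6 102.3  12. ]
wrist [504.8  64.1  12. ]
pin (array([529.3, 144.7, 108. ]), [array([0. , 0.1]), array([-0.2, -0.2]), array([0.8, 0.8])])
a [529.  144.6 108. ]
b [529.5 143.9 108. ]
w [528.8 145.1 108. ]
cap sc [ 454.9 -128.1  115. ]
cap si [ 447.2 -130.   115. ]
beaker [ 482.55793094 -256.20895705    0.        ] [ 475.26332648 -261.53063225    0.        ]
bar [506.8 150.8 108. ]
bar [503.9 142.  108. ]
bar [563.7 141.5 108. ]
bar [562.5 130.1 108. ]
jawtop L [487.6 216.4  53. ]
jawtop R [524.5 226.2  53. ]
wallA outer [458.9 243.1  57. ]
wallA apexside [477.1 289.5  57. ]
wallB? [518.  267.9  57. ]
wB [457.9 289.7  57. ]
wB2 [499.2 310.8  57. ]
w [442.9 285.   57. ]
w [489.  296.5  57. ]
w [476.7 286.6  57. ]
w [453.7 246.   57. ]
w [520.9 268.1  57. ]
```

View pics/cap.png

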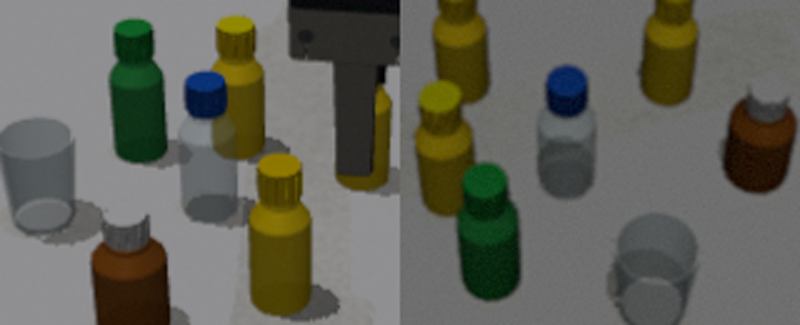

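Request:
servo_tool(series=[[[0, 0, 0, -1.6, -2.5, 0, 60], [0, 0, 0, -1.6, -2.5, 0, 60], [0, 0, 0, -1.6, -2.5, 0, 60], [0, 0, 0, -1.6, -2.5, 0, 60], [0, 0, 0, -1.6, -2.5, 0, 60], [0, 0, 0, -1.6, -2.5, 0, 60], [0, 0, 0, -1.6, -2.5, 0, 60], [0, 0, 0, -1.6, -2.5, 0, 60], [0, 0, 0, 0, 0, 0, 60], [0, 0, 0, 0, 0, 0, 60], [0, 0, 0, 0, 0, 0, 60], [0, 0, 0, 0, 0, 0, 60]]])

```text
time_s: 1.4
position: [451.1, -127.2, 214.8]
tool_rot: [179.9, -0.0, 90.1]
wrist_force: [-0.3, 0.5, -0.4]
width: 0.597
```

Run:
```python
from h import *
s=snap('wrist','w1.png'); st=ctrl.read_state(); print(st['position'],st['tool_rot'],st['width'],st['time_s'])
h=cv2.cvtColor(s['image'],cv2.COLOR_RGB2HSV); m=cv2.inRange(h,(105,120,50),(130,255,255))
n,l,t,c=cv2.connectedComponentsWithStats(m)
for i in range(1,n):
    if t[i,4]>30: print(t[i],c[i],plane(s,*c[i],115))
```

```text
[ 450.9960299  -127.21981813  214.5928619 ] [ 1.79978581e+02 -5.89841929e-03  9.00958625e+01] 0.6008204736588978 1.45
[ 297  226   41   41 1229] [316.57607811 246.47436941] [ 445.0503992  -130.80398409  115.        ]
```

View pics/w1.png

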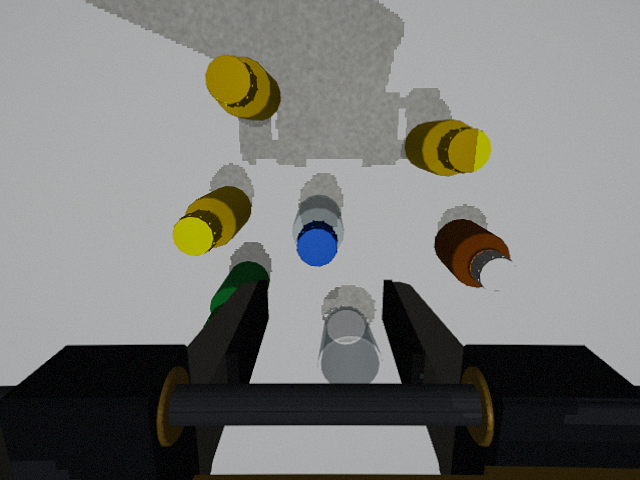

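Request:
servo_tool(series=[[[0, 0, 0, -0.3, -0.45, 0, 60], [0, 0, 0, 0, 0, 0, 60], [0, 0, 0, 0, 0, 2, 60], [0, 0, 0, 0, 0, 2, 60], [0, 0, 0, 0, 0, 2, 60], [0, 0, 0, 0, 0, 2, 60], [0, 0, 0, 0, 0, 2, 60], [0, 0, 0, 0, 0, 2, 60], [0, 0, 0, 0, 0, 1.05, 60], [0, 0, 0, 0, 0, 0, 60], [0, 0, 0, 0, 0, 0, 60]]], force=25)

```text
time_s: 2.37
position: [445.5, -131.0, 84.0]
tool_rot: [-180.0, -0.0, 90.0]
wrist_force: [-0.0, -0.9, -0.8]
width: 0.6
```

Run:
```python
from h import *
s=snap('side','s2.png');w=snap('scene','c2.png')
cv2.imwrite('pics/m2.png',cv2.resize(cv2.cvtColor(np.hstack([w['image'][150:300,180:340],s['image'][230:380,250:410]]),cv2.COLOR_RGB2BGR),None,fx=2.5,fy=2.5,interpolation=cv2.INTER_CUBIC))
```

```text
(no output)
```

View pics/m2.png

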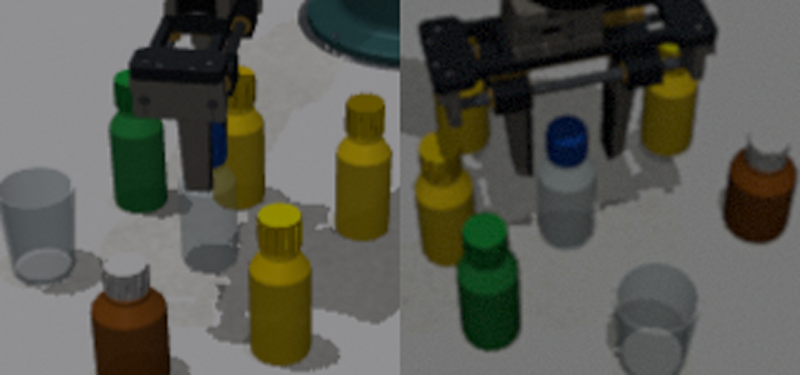

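Run:
```python
from h import *
for n in ['scene','side']:
    s=ctrl.snapshot(n); print(n,proj(s,(445.5,-131,115)),proj(s,(445.5,-126,115)))
```

```text
scene [261.81647039 201.32393532] [264.50383836 201.49261028]
side [315.7156162  281.57968317] [314.98747281 279.55373813]
```

Request:
servo_tool(series=[[[0, 0, 0, 0.15, 0.1, 0, 30], [0, 0, 0, 0, 0, 0, 20], [0, 0, 0, 0, 0, 0, 20], [0, 0, 0, 0, 0, 0, 20], [0, 0, 0, 0, 0, 0, 20], [0, 0, 0, 0, 0, 0, 20], [0, 0, 0, 0, 0, 0, 20], [0, 0, 0, 0, 0, 0, 20]]], force=25)

```text
time_s: 3.23
position: [446.5, -129.5, 84.2]
tool_rot: [-180.0, 0.0, 90.0]
wrist_force: [-1.6, 0.5, 4.2]
width: 0.323
```

Request:
servo_tool(series=[[[0, 0, 0, 0, 0, -1, 20], [0, 0, 0, 0, 0, -2, 20], [0, 0, 0, 0, 0, -2.5, 20], [0, 0, 0, 0, 0, -2.5, 20], [0, 0, 0, 0, 0, -2.5, 20], [0, 0, 0, 0, 0, -2.5, 20], [0, 0, 0, 1, 0.1, -1, 20], [0, 0, 0, 2, 0.3, 0, 20], [0, 0, 0, 3, 0.4, 0, 20], [0, 0, 0, 3, 0.4, 0, 20], [0, 0, 0, 3, 0.4, 0, 20], [0, 0, 0, 3, 0.4, 0, 20], [0, 0, 0, 3, 0.4, 0, 20], [0, 0, 0, 3, 0.4, 0, 20], [0, 0, 0, 2, 0.4, 0, 20], [0, 0, 0, 2, 0.4, 0, 20], [0, 0, 0, 1, 0.2, 0, 20], [0, 0, 0, 0, 0, 0, 20], [0, 0, 0, 0, 0, 0, 20], [0, 0, 0, 0, 0, 0, 20]]])

```text
time_s: 4.9
position: [484.2, 129.0, 223.7]
tool_rot: [-180.0, 0.1, 89.9]
wrist_force: [-0.4, -1.0, -2.0]
width: 0.319
```

Run:
```python
from h import *
s=snap('wrist','w3.png');st=ctrl.read_state(); print(st['position'],st['tool_rot'],st['width'],st['time_s'],st['wrist_force'])
```

```text
[484.26882409 128.87383222 223.83347968] [-1.79964352e+02  5.04769402e-02  8.98757385e+01] 0.31817560751361196 4.95 [ 0.19774123  0.59138183 -2.48407513]
```

View pics/w3.png

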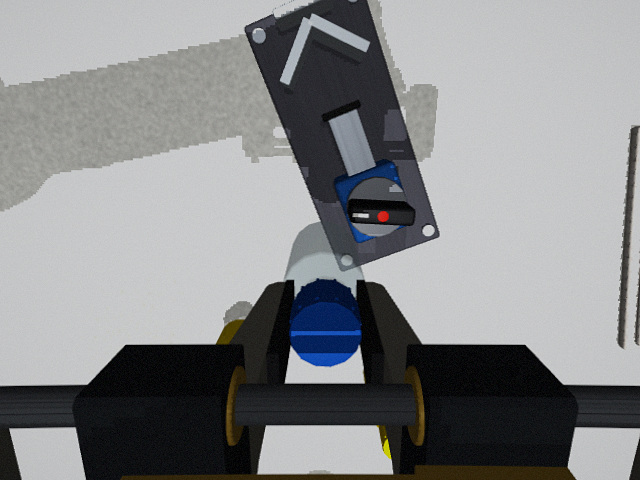

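Run:
```python
import cv2
i=cv2.imread('pics/w3.png'); c=i[0:150,240:440]; cv2.imwrite('pics/w3a.png',cv2.resize(c,None,fx=4,fy=4,interpolation=cv2.INTER_CUBIC))
c=i[150:280,320:450]; cv2.imwrite('pics/w3b.png',cv2.resize(c,None,fx=4,fy=4,interpolation=cv2.INTER_CUBIC))
```

```text
(no output)
```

View pics/w3a.png

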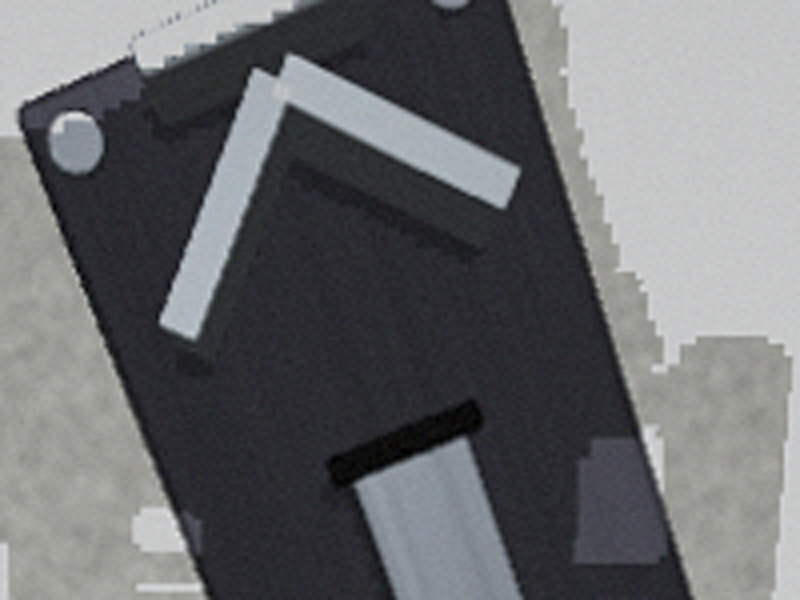

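View pics/w3b.png

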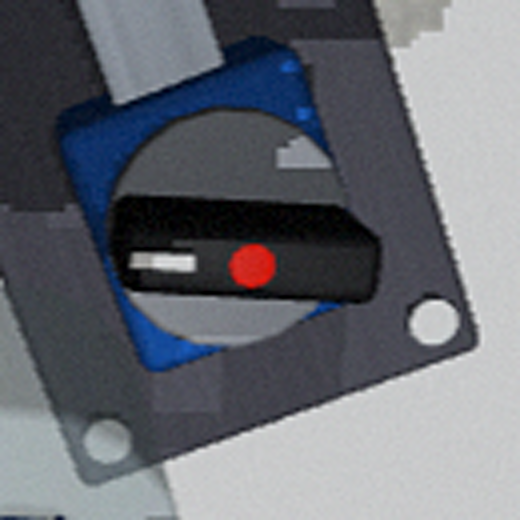

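Run:
```python
from h import *
s=ctrl.snapshot('wrist')
C=lambda u,v:(u/4+240-.4,v/4-.4)
D=lambda u,v:(u/4+320-.4,v/4+150-.4)
P=lambda p,z:plane(s,*p,z).round(1)[:2]
yaw=np.radians(21.8);ex=np.array([np.cos(yaw),np.sin(yaw)]);ey=np.array([-ex[1],ex[0]])
pin=P(D(252,266),108);print('pin',pin)
apex=P(C(285,108),57);e1=P(C(198,340),57);e2=P(C(502,208),57)
print('apex',apex,e1,e2)
d1=(e1-apex);d2=(e2-apex);b=-(d1/np.linalg.norm(d1)+d2/np.linalg.norm(d2));print('V dir yaw',np.degrees(np.arctan2(-b[0],b[1])),np.linalg.norm(d1),np.linalg.norm(d2))
ey2=b/np.linalg.norm(b);print('seat from V',apex-ey2*22*2**.5)
j1=P(C(328,462),53);j2=P(C(475,399),53);print('jaw',j1,j2,np.degrees(np.arctan2(*(j2-j1)[::-1])))
c=[P(C(20,115),12),P(D(92,485),12),P(D(478,345),12)];print('corners',c)
for k in (c[2]-c[1],): print('yaw',np.degrees(np.arctan2(k[1],k[0])))
k=c[0]-c[1];print('yaw',np.degrees(np.arctan2(-k[0],k[1])),np.linalg.norm(k))
seat=pin+120*ey;print('seat from pin',seat)
print('free',(seat-(j1+j2)/2)@ey-22,'lat',(seat-(j1+j2)/2)@ex)
b4=[P(D(*q),108) for q in [(116,243),(128,288),(370,302),(380,245)]];print('bar',b4)
k=b4[2]-b4[1];print(np.degrees(np.arctan2(k[1],k[0])));k=b4[3]-b4[0];print(np.degrees(np.arctan2(k[1],k[0])))
```

```text
pin [528.1 144.4]
apex [473.6 284.5] [455.4 242.7] [516.5 266.8]
V dir yaw 22.02547044397043 45.59034985608251 46.40797345284534
seat from V [485.26784462 255.65799241]
jaw [481.7 219.4] [512.3 231.7] 21.89819280563899
corners [array([413.5, 293.6]), array([502.7,  64.7]), array([601.5, 102.7])]
yaw 21.037511025421814
yaw 21.290356293691453 245.6661352323515
seat from pin [483.53585973 255.81829923]
free 11.10383546300153 lat -1.260590638905131
bar [array([502.2, 148.9]), array([504.6, 140.2]), array([550.8, 137.3]), array([552.1, 148.3])]
-3.5917758998931353
-0.6888940102760038
```

Request:
servo_tool(series=[[[0, 0, 0, 1, 0.01, 0, 20], [0, 0, 0, 2, 0.04, 0, 20], [0, 0, 0, 3, 0.06, 0, 20], [0, 0, 0, 3, 0.06, 0, 20], [0, 0, 0, 2.2, 0.04, 0, 20], [0, 0, 0, 1, 0.01, 0, 20], [0, 0, 0, 0, 0, 1, 20], [0, 0, 0, 0, 0, 2, 20], [0, 0, 0, 0, 0, 2, 20], [0, 0, 0, 0, 0, 1.5, 20], [0, 0, 0, 0, 0, 0.8, 20], [0, 0, 0, 0, 0, 0, 20], [0, 0, 0, 0, 0, 0, 20]]])

```text
time_s: 6.08
position: [486.9, 251.4, 150.9]
tool_rot: [-180.0, 0.0, 89.9]
wrist_force: [-0.1, 0.3, -2.5]
width: 0.321
```

```bash
cat > look.py <<'E'
import sys
from h import *
k=sys.argv[1]
st=ctrl.read_state(); print(st['position'].round(1),st['tool_rot'].round(1),st['width'].round(3),st['time_s'],st['wrist_force'].round(1),st['moment'].round(2))
a=snap('scene')['image'][160:310,360:520];b=snap('side')['image'][110:260,235:395]
cv2.imwrite(f'pics/{k}.png',cv2.resize(cv2.cvtColor(np.hstack([a,b]),cv2.COLOR_RGB2BGR),None,fx=2.5,fy=2.5,interpolation=cv2.INTER_CUBIC))
E
python3 look.py l4
```

```text
Traceback (most recent call last):
  File "look.py", line 4, in <module>
    st=ctrl.read_state(); print(st['position'].round(1),st['tool_rot'].round(1),st['width'].round(3),st['time_s'],st['wrist_force'].round(1),st['moment'].round(2))
                                                                                ^^^^^^^^^^^^^^^^^
AttributeError: 'float' object has no attribute 'round'
```

```bash
sed -i "s/st\['width'\].round(3)/round(st['width'],3)/" look.py
python3 look.py l4
```

```text
[486.9 251.4 150.9] [-180.     0.    89.9] 0.321 6.0833 [-0.1  0.3 -2.5] [-0.03  0.02  0.  ]
```

View pics/l4.png

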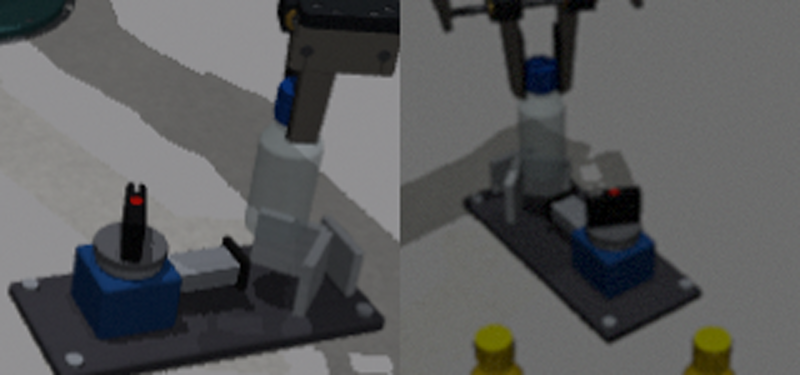

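Request:
servo_tool(series=[[[0, 0, 0, 0, -0.05, 1, 20], [0, 0, 0, 0, 0, 1, 20], [0, 0, 0, 0, 0, 1, 20], [0, 0, 0, 0, 0, 1, 20], [0, 0, 0, 0, 0, 0.6, 20], [0, 0, 0, 0, 0, 0.4, 20], [0, 0, 0, 0, 0, 0.2, 20], [0, 0, 0, 0, 0, 0.0, 20], [0, 0, 0, 0, 0, 0, 20]]])

```text
time_s: 6.93
position: [486.4, 252.6, 99.2]
tool_rot: [180.0, -0.0, 90.0]
wrist_force: [-0.4, -0.5, -1.0]
width: 0.323
```

```bash
python3 look.py l5
```

```text
[486.4 252.6  99.2] [180.  -0.  90.] 0.323 6.9333 [-0.4 -0.5 -1. ] [-0.    0.    0.02]
```

View pics/l5.png

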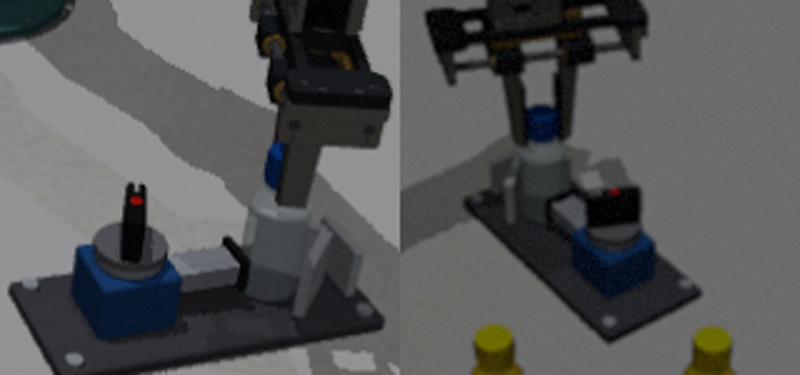

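Request:
servo_tool(series=[[[0, 0, 0, -0.1, 0, 0.1, 20], [0, 0, 0, 0, 0, 0.1, 20], [0, 0, 0, 0, 0, 0, 20]]])

```text
time_s: 7.28
position: [486.3, 251.3, 97.1]
tool_rot: [180.0, 0.0, 90.0]
wrist_force: [0.3, -0.1, -1.8]
width: 0.324
```

Request:
servo_tool(series=[[[0, 0, 0, 0, 0, 0.06, 20], [0, 0, 0, 0, 0, 0.06, 20], [0, 0, 0, 0, 0, 0, 20]]])

```text
time_s: 7.53
position: [486.4, 251.7, 96.3]
tool_rot: [180.0, -0.0, 90.0]
wrist_force: [-0.9, 0.2, 2.0]
width: 0.32
```

Request:
servo_tool(series=[[[0, 0, 0, 0, 0, 0, 36], [0, 0, 0, 0, 0, 0, 44], [0, 0, 0, 0, 0, 0, 55], [0, 0, 0, 0, 0, 0, 60], [0, 0, 0, 0, 0, 0, 60], [0, 0, 0, 0, 0, -1, 60], [0, 0, 0, 0, 0, -2, 60], [0, 0, 0, 0, 0, -2, 60], [0, 0, 0, 0, 0, -2.5, 60], [0, 0, 0, 0, 0, -2.5, 60], [0, 0, 0, 0, 0, -2.5, 60], [0, 0, 0, -2, 0, 0, 60], [0, 0, 0, -3, 0, 0, 60], [0, 0, 0, -3, 0, 0, 60], [0, 0, 0, -2, 0, 0, 60], [0, 0, 0, 0, 0, 0, 60], [0, 0, 0, 0, 0, 0, 60], [0, 0, 0, 0, 0, 0, 60]]])

```text
time_s: 9.03
position: [486.3, 152.6, 221.5]
tool_rot: [180.0, -0.1, 90.0]
wrist_force: [-0.3, 1.2, 0.9]
width: 0.6
```

```bash
python3 look.py l6; python3 -c "
from h import *
snap('wrist','w6.png')"
```

```text
[486.3 152.6 221.5] [ 1.8e+02 -1.0e-01  9.0e+01] 0.6 9.0333 [-0.3  1.2  0.9] [ 0.05  0.03 -0.03]
```

View pics/l6.png

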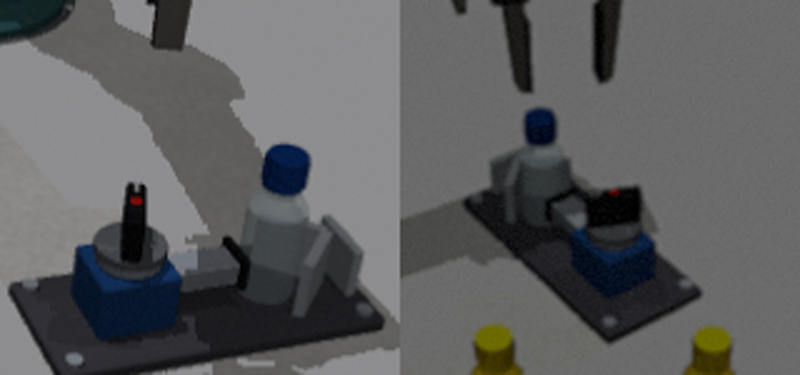

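View pics/w6.png

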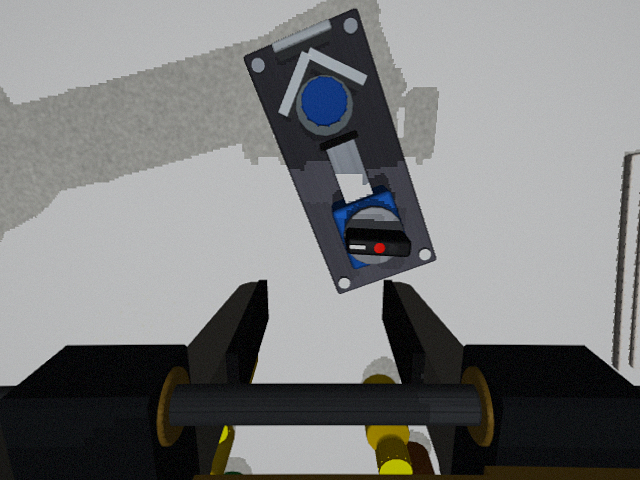

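Run:
```python
from h import *
s=ctrl.snapshot('wrist')
i=cv2.cvtColor(s['image'],cv2.COLOR_RGB2BGR); cv2.imwrite('pics/w6b.png',cv2.resize(i[190:300,320:450],None,fx=5,fy=5,interpolation=cv2.INTER_CUBIC))
h=cv2.cvtColor(s['image'],cv2.COLOR_RGB2HSV);m=cv2.inRange(h,(0,150,80),(5,255,255))|cv2.inRange(h,(172,150,80),(180,255,255))
n,l,t,c=cv2.connectedComponentsWithStats(m)
for k in range(1,n):
    if t[k,4]>20: print(t[k],plane(s,*c[k],108.3))
print(ctrl.read_state()['joint_pos'].round(1))
```

```text
[374 243  12  10  96] [527.74819719 144.75822213 108.3       ]
[-12.3  13.4 -10.3 110.4   2.8  56.4 -23.7]
```

View pics/w6b.png

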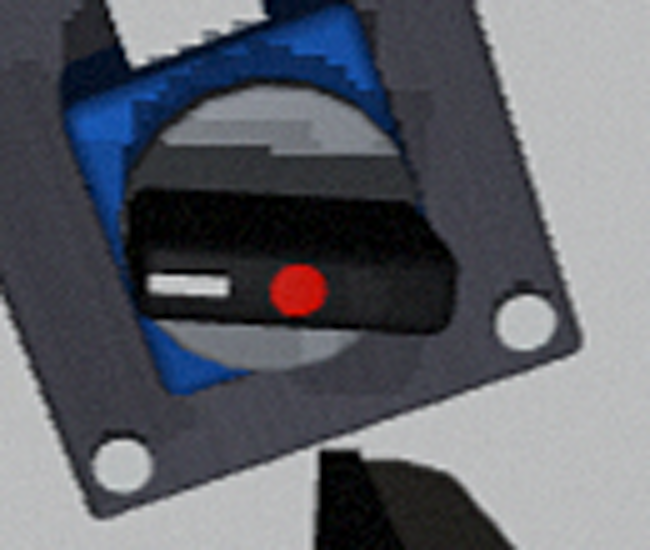

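Request:
servo_tool(series=[[[0, 0, -0.06, 0, 0, 0, 60], [0, 0, -0.12, 0, 0, 0, 60], [0, 0, -0.12, 0, 0, 0, 60], [0, 0, -0.12, 0, 0, 0, 60], [0, 0, -0.12, 0, 0, 0, 60], [0, 0, -0.12, 0, 0, 0, 60], [0, 0, -0.12, 0, 0, 0, 60], [0, 0, -0.12, 0, 0, 0, 60], [0, 0, -0.12, 0, 0, 0, 60], [0, 0, -0.12, 0, 0, 0, 60], [0, 0, -0.12, 0, 0, 0, 60], [0, 0, -0.12, 0, 0, 0, 60], [0, 0, -0.12, 0, 0, 0, 60], [0, 0, -0.06, 0, 0, 0, 60], [0, 0, 0, 0, 0, 0, 60], [0, 0, 0, 0, 0, 0, 60]]])

```text
time_s: 10.57
position: [486.1, 152.0, 220.8]
tool_rot: [180.0, -0.0, 179.3]
wrist_force: [0.1, 0.2, 0.1]
width: 0.6
```

Request:
servo_tool(series=[[[0, 0, 0.04, 0, 0, 0, 50], [0, 0, 0, -1.41, -0.17, 0, 50], [0, 0, 0, -1.41, -0.17, 1, 50], [0, 0, 0, -1.41, -0.18, 2, 50], [0, 0, 0, 0, 0, 2.5, 50], [0, 0, 0, 0, 0, 2.5, 50], [0, 0, 0, 0, 0, 1.5, 50], [0, 0, 0, 0, 0, 0.5, 50], [0, 0, 0, 0, 0, 0, 50], [0, 0, 0, 0, 0, 0, 50]]])

```text
time_s: 11.4
position: [528.6, 144.6, 121.5]
tool_rot: [180.0, 0.0, 177.1]
wrist_force: [0.3, 0.4, -0.4]
width: 0.498
```

```bash
python3 look.py l7; python3 -c "
from h import *
snap('wrist','w7.png')
print(ctrl.read_state()['joint_pos'].round(1))"
```

```text
[528.6 144.6 121.5] [180.    0.  177.1] 0.498 11.4 [ 0.3  0.4 -0.4] [ 0.07 -0.05  0.02]
[ -2.7  25.5 -20.1 109.6  11.7  46.7  58.1]
```

View pics/l7.png

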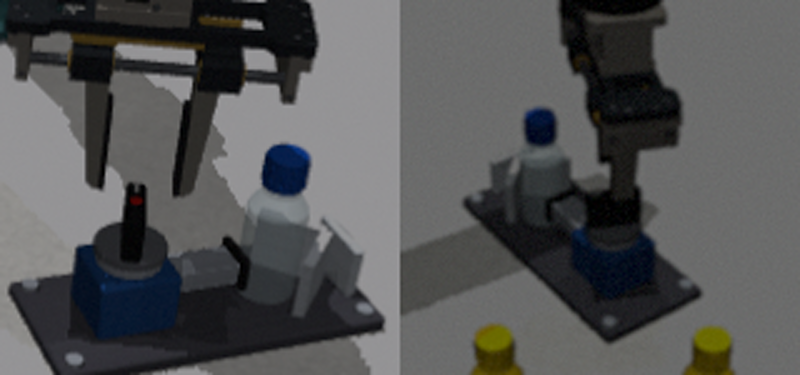

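View pics/w7.png

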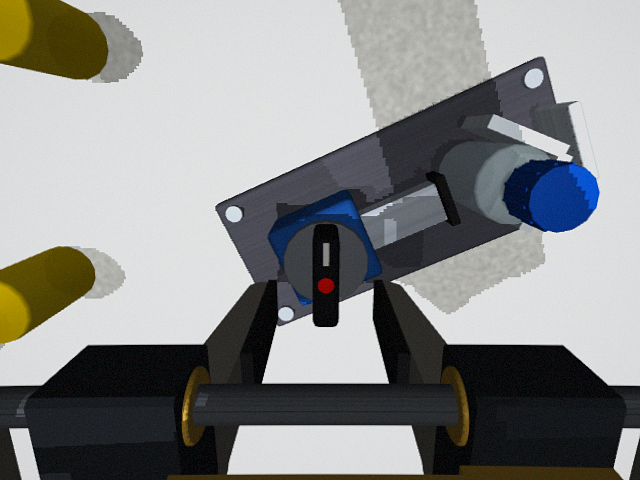

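Request:
servo_tool(series=[[[0, 0, 0, 0, 0, 1, 50], [0, 0, 0, 0, 0, 1, 50], [0, 0, 0, 0, 0, 1, 50], [0, 0, 0, 0, 0, 0.7, 50], [0, 0, 0, 0, 0, 0.4, 50], [0, 0, 0, 0, 0, 0, 30], [0, 0, 0, 0, 0, 0, 20], [0, 0, 0, 0, 0, 0, 5], [0, 0, 0, 0, 0, 0, 5], [0, 0, 0, 0, 0, 0, 5], [0, 0, 0, 0, 0, 0, 5], [0, 0, 0, 0, 0, 0, 5]]], force=35)

```text
time_s: 12.55
position: [528.5, 144.9, 80.3]
tool_rot: [179.9, 0.1, 177.1]
wrist_force: [1.0, 2.5, 1.0]
width: 0.149
```

Request:
servo_tool(series=[[[0, 0, 0.03, 0, 0, 0, 5], [0, 0, 0.06, 0, 0, 0, 5], [0, 0, 0.06, 0, 0, 0, 5], [0, 0, 0.06, 0, 0, 0, 5], [0, 0, 0.06, 0, 0, 0, 5], [0, 0, 0.06, 0, 0, 0, 5], [0, 0, 0.06, 0, 0, 0, 5], [0, 0, 0.06, 0, 0, 0, 5], [0, 0, 0.05, 0, 0, 0, 5], [0, 0, 0, 0, 0, 0, 5]]])

```text
time_s: 13.38
position: [528.5, 144.6, 80.3]
tool_rot: [180.0, 0.0, 148.4]
wrist_force: [-0.2, 1.7, 1.9]
width: 0.149
```

```bash
python3 look.py l8; python3 -c "
from h import *
snap('wrist','w8.png')
print(ctrl.read_state()['joint_efforts'].round(2))"
```

```text
[528.5 144.6  80.3] [180.    0.  148.4] 0.149 13.3833 [-0.2  1.7  1.9] [ 0.38 -0.05  0.06]
[  1.   -44.65  -1.05 -16.86   0.31   0.25  -0.06]
```

View pics/w8.png

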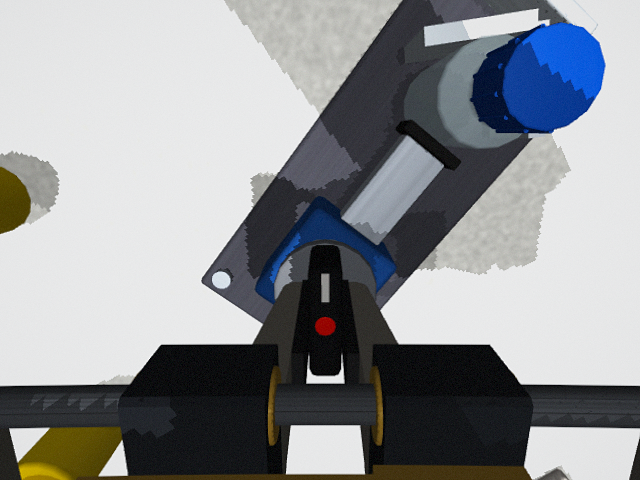

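Request:
servo_tool(series=[[[0, 0, 0.05, 0, 0, 0, 5], [0, 0, 0.05, 0, 0, 0, 5], [0, 0, 0.05, 0, 0, 0, 5], [0, 0, 0.05, 0, 0, 0, 5], [0, 0, 0.05, 0, 0, 0, 5], [0, 0, 0.05, 0, 0, 0, 5], [0, 0, 0.05, 0, 0, 0, 5], [0, 0, 0.05, 0, 0, 0, 5]]])

```text
time_s: 14.2
position: [528.3, 144.4, 80.3]
tool_rot: [180.0, 0.0, 125.5]
wrist_force: [0.1, 1.5, 4.4]
width: 0.148
```

```bash
python3 look.py l9; python3 -c "
from h import *
snap('wrist','w9.png')
print(ctrl.read_state()['joint_efforts'].round(2))"
```

```text
[528.3 144.4  80.3] [180.    0.  125.5] 0.148 14.2 [0.1 1.5 4.4] [0.41 0.19 0.27]
[  0.93 -43.63   0.1  -16.78   0.29  -0.08  -0.16]
```

View pics/w9.png

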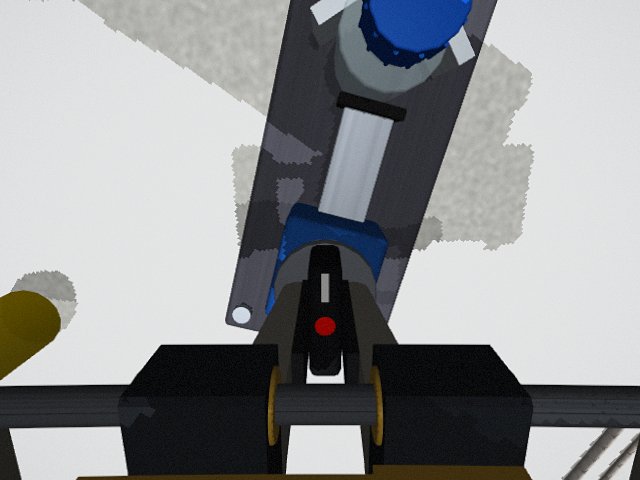

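View pics/l9.png

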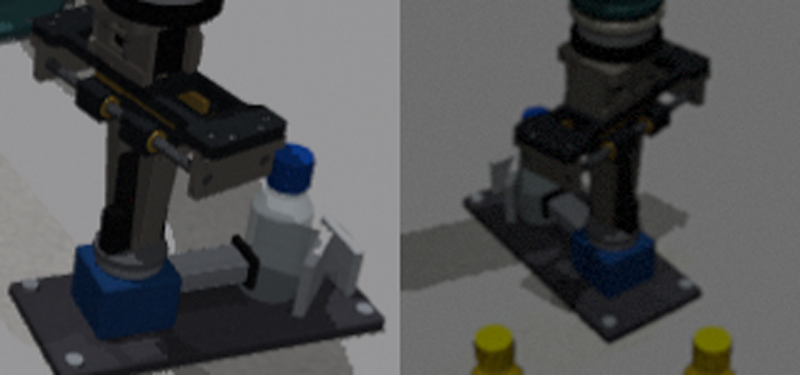

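Request:
servo_tool(series=[[[0, 0, 0.05, 0, 0, 0, 5], [0, 0, 0.05, 0, 0, 0, 5], [0, 0, 0.05, 0, 0, 0, 5], [0, 0, 0.04, 0, 0, 0, 5]]])

```text
time_s: 14.68
position: [528.2, 144.3, 80.3]
tool_rot: [180.0, -0.0, 114.7]
wrist_force: [-1.6, 1.7, 5.2]
width: 0.151
```

```bash
python3 look.py l10
```

```text
[528.2 144.3  80.3] [180.   -0.  114.7] 0.151 14.6833 [-1.6  1.7  5.2] [0.34 0.27 0.31]
```

Request:
servo_tool(series=[[[0, 0, 0, 0, 0, 0, 5], [0, 0, 0, 0, 0, 0, 22], [0, 0, 0, 0, 0, 0, 28], [0, 0, 0, 0, 0, 0, 28], [0, 0, 0, 0, 0, 0, 28], [0, 0, 0, 0, 0, 0, 5], [0, 0, 0, 0, 0, 0, 5], [0, 0, 0, 0, 0, 0, 5], [0, 0, 0, 0, 0, 0, 5], [0, 0, 0, 0, 0, 0, 5]]], force=35)

```text
time_s: 15.62
position: [528.4, 144.0, 79.7]
tool_rot: [180.0, 0.0, 114.7]
wrist_force: [2.1, 0.1, -2.6]
width: 0.148
```

```bash
python3 look.py l11;python3 -c "
from h import *
snap('wrist','w11.png')"
```

```text
[528.4 144.   79.7] [180.    0.  114.7] 0.148 15.6167 [ 2.1  0.1 -2.6] [-0.07 -0.4   0.23]
```

View pics/w11.png

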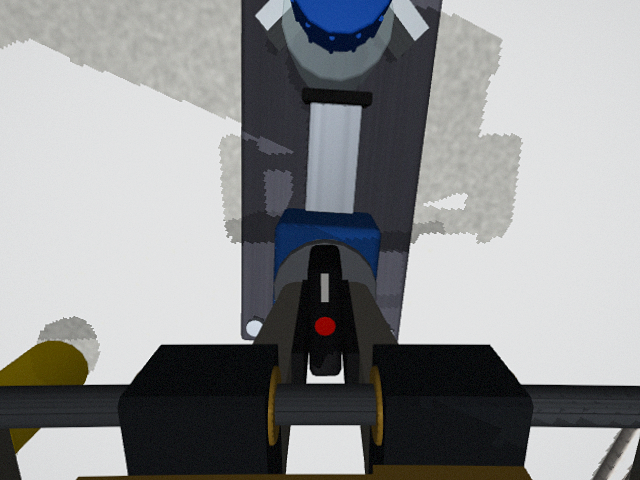

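Request:
servo_tool(series=[[[0, 0, 0.03, 0, 0, 0, 5], [0, 0, 0.03, 0, 0, 0, 5], [0, 0, 0.03, 0, 0, 0, 5], [0, 0, 0.03, 0, 0, 0, 5]]])

```text
time_s: 16.1
position: [528.2, 144.0, 79.8]
tool_rot: [180.0, 0.0, 107.7]
wrist_force: [1.6, -0.2, -3.3]
width: 0.149
```

```bash
python3 look.py l12
```

```text
[528.2 144.   79.8] [180.    0.  107.7] 0.149 16.1 [ 1.6 -0.2 -3.3] [-0.06 -0.46  0.3 ]
```

Request:
servo_tool(series=[[[0, 0, 0.03, 0, 0, 0, 5], [0, 0, 0.03, 0, 0, 0, 5], [0, 0, 0.03, 0, 0, 0, 5], [0, 0, 0.03, 0, 0, 0, 5]]])

```text
time_s: 16.53
position: [528.1, 144.0, 79.7]
tool_rot: [-180.0, 0.0, 100.9]
wrist_force: [2.2, -1.1, -3.2]
width: 0.149
```

```bash
python3 look.py l13
```

```text
[528.1 144.   79.7] [-180.     0.   100.9] 0.149 16.5333 [ 2.2 -1.1 -3.2] [-0.1  -0.37  0.22]
```

Request:
servo_tool(series=[[[0, 0, 0.03, 0, 0, 0, 5], [0, 0, 0.03, 0, 0, 0, 5], [0, 0, 0.03, 0, 0, 0, 5]]])

```text
time_s: 16.88
position: [527.9, 144.0, 79.8]
tool_rot: [-180.0, 0.0, 95.7]
wrist_force: [1.4, 0.2, -3.6]
width: 0.153
```

```bash
python3 look.py l14
```

```text
[527.9 144.   79.8] [-180.     0.    95.7] 0.153 16.8833 [ 1.4  0.2 -3.6] [-0.12 -0.3   0.19]
```

Request:
servo_tool(series=[[[0, 0, 0.03, 0, 0, 0, 5], [0, 0, 0.03, 0, 0, 0, 5], [0, 0, 0.03, 0, 0, 0, 5]]])

```text
time_s: 17.23
position: [527.8, 143.9, 79.7]
tool_rot: [-180.0, 0.0, 90.6]
wrist_force: [0.5, -0.8, -3.3]
width: 0.148
```

```bash
python3 look.py l15;python3 -c "
from h import *
snap('wrist','w15.png')"
```

```text
[527.8 143.9  79.7] [-180.     0.    90.6] 0.148 17.2333 [ 0.5 -0.8 -3.3] [-0.12 -0.16  0.07]
```

View pics/w15.png

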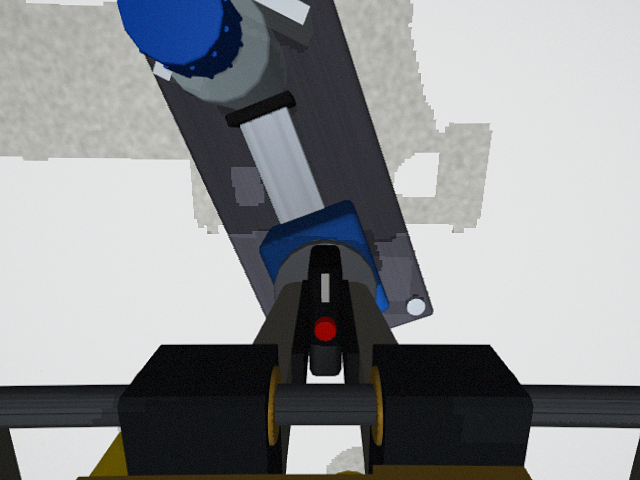

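```bash
cat > pin.py <<'E'
from h import *
import sys
def blob(im):
    h=cv2.cvtColor(im,cv2.COLOR_RGB2HSV);m=cv2.inRange(h,(0,150,60),(6,255,255))|cv2.inRange(h,(170,150,60),(180,255,255))
    n,l,t,c=cv2.connectedComponentsWithStats(m[280:370,290:360]);k=1+np.argmax(t[1:,4]);return t[k].tolist(),c[k].round(1)+[290,280]
for f in sys.argv[1:]: print(f,*blob(cv2.imread('pics/'+f)[...,::-1].copy()))
if len(sys.argv)==1:
    print(*blob(ctrl.snapshot('wrist')['image']))
    M=[]
    st=ctrl.read_state();print(st['tool_rot'][2].round(1),st['moment'].round(3),st['time_s'])
E
python3 pin.py w8.png w9.png w11.png w15.png; python3 pin.py
```

```text
w8.png [25, 37, 21, 19, 317] [324.9 325.7]
w9.png [25, 37, 21, 19, 314] [324.8 325.8]
w11.png [25, 37, 21, 19, 316] [324.7 325.8]
w15.png [24, 36, 22, 25, 433] [324.7 328.5]
[24, 37, 22, 24, 430] [324.8 328.6]
90.7 [-0.181 -0.107  0.113] 17.4333
```

Request:
servo_tool(series=[[[0, 0, 0.03, 0, 0, 0, 5], [0, 0, 0.0, 0, 0, 0, 5]]])

```text
time_s: 17.6
position: [527.8, 144.0, 79.8]
tool_rot: [-180.0, 0.0, 88.9]
wrist_force: [0.1, -1.0, -2.1]
width: 0.149
```

```bash
python3 pin.py
```

```text
[24, 37, 23, 25, 441] [324.8 328.8]
88.9 [-0.253  0.038  0.056] 17.65
```

Request:
servo_tool(series=[[[0, 0, 0.03, 0, 0, 0, 5], [0, 0, 0.0, 0, 0, 0, 5]]])

```text
time_s: 17.82
position: [527.8, 144.0, 79.7]
tool_rot: [-179.9, 0.0, 87.1]
wrist_force: [-0.5, -1.3, -3.6]
width: 0.15
```

```bash
python3 pin.py
```

```text
[24, 37, 23, 25, 449] [324.8 329.1]
87.2 [-0.253  0.151 -0.036] 17.8667
```

Run:
```python
from h import *
from pin import blob
R=[]
for i in range(12):
    im=ctrl.snapshot('wrist')['image'];st=ctrl.read_state();R.append(st['moment'][2])
print(np.round(R,3),np.mean(R),np.std(R)/12**.5,st['time_s'],st['tool_rot'][2]);print(blob(im))
```

```text
[24, 36, 23, 26, 453] [324.8 329. ]
87.2 [-0.263  0.214 -0.006] 17.9167
[-0.021 -0.013  0.07   0.059 -0.006  0.008  0.053  0.048  0.038  0.057
  0.015 -0.049] 0.021567784293799935 0.010581647749884944 18.5167 87.13929585977905
([24, 37, 23, 25, 454], array([324.8, 329. ]))
```

Request:
servo_tool(series=[[[0, 0, 0.03, 0, 0, 0, 5], [0, 0, 0.0, 0, 0, 0, 5]]])

```text
time_s: 18.68
position: [527.8, 144.0, 79.7]
tool_rot: [-179.9, 0.0, 85.4]
wrist_force: [-2.5, -1.3, -1.9]
width: 0.151
```

```bash
cat > avg.py <<'E'
import sys; sys.argv=['x','w8.png']
from h import *
from pin import blob
R=[];A=[]
for i in range(12):
    im=ctrl.snapshot('wrist')['image'];st=ctrl.read_state();R.append(st['moment'][2]);b=blob(im);A.append(b[0][4])
print(np.mean(R).round(3),(np.std(R)/12**.5).round(3),st['time_s'],st['tool_rot'][2].round(2),np.mean(A),b)
E
python3 avg.py
```

```text
w8.png [25, 37, 21, 19, 317] [324.9 325.7]
0.007 0.007 19.2833 85.42 458.5 ([24, 37, 22, 26, 457], array([324.6, 329.3]))
```

Request:
servo_tool(series=[[[0, 0, 0.03, 0, 0, 0, 5], [0, 0, 0.0, 0, 0, 0, 5]]])

```text
time_s: 19.45
position: [527.8, 144.0, 79.7]
tool_rot: [-180.0, 0.0, 83.6]
wrist_force: [-3.7, -2.4, -1.8]
width: 0.152
```

```bash
python3 avg.py
```

```text
w8.png [25, 37, 21, 19, 317] [324.9 325.7]
-0.029 0.006 20.05 83.74 470.1666666666667 ([24, 37, 23, 26, 471], array([324.7, 329.5]))
```

Run:
```python
from h import *
s=snap('wrist','w16.png');st=ctrl.read_state();x,y,_=st['position']
for z in range(107,116): print(z,proj(s,(x,y,z)).round(1),(proj(s,(x+4.5,y,z))-proj(s,(x-4.5,y,z)))[0].round(2))
i=cv2.cvtColor(s['image'],cv2.COLOR_RGB2BGR);cv2.imwrite('pics/w16b.png',cv2.resize(i[230:380,260:390],None,fx=4,fy=4,interpolation=cv2.INTER_CUBIC))
```

```text
107 [325.2 326.5] 21.7
108 [325.2 327.7] 21.84
109 [325.2 328.9] 21.97
110 [325.2 330.1] 22.11
111 [325.2 331.3] 22.25
112 [325.2 332.6] 22.39
113 [325.2 333.9] 22.53
114 [325.2 335.1] 22.67
115 [325.2 336.4] 22.82
```

View pics/w16b.png

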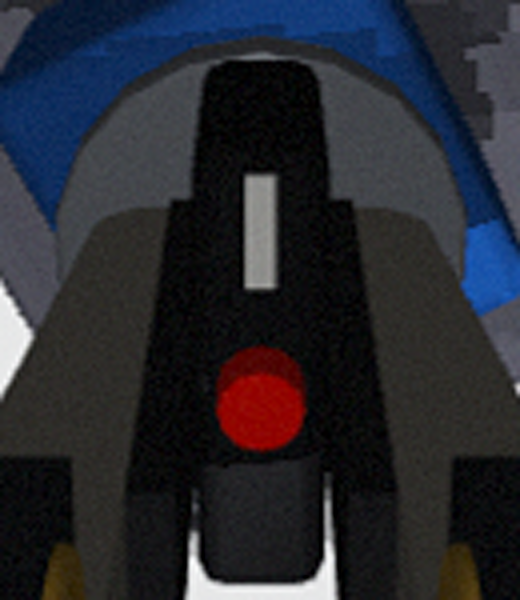

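Request:
servo_tool(series=[[[0, 0, 0.025, 0, 0, 0, 5], [0, 0, 0.0, 0, 0, 0, 5]]])

```text
time_s: 20.27
position: [527.7, 144.0, 79.7]
tool_rot: [-179.9, 0.0, 82.2]
wrist_force: [-4.4, -2.7, -1.4]
width: 0.15
```

```bash
python3 avg.py
```

```text
w8.png [25, 37, 21, 19, 317] [324.9 325.7]
-0.065 0.008 20.8667 82.29 475.6666666666667 ([24, 37, 22, 26, 478], array([324.6, 329.6]))
```

Request:
servo_tool(series=[[[0, 0, 0, 0, 0, 0, 24], [0, 0, 0, 0, 0, 0, 34], [0, 0, 0, 0, 0, 0, 40], [0, 0, 0, 0, 0, 0, 40], [0, 0, 0, 0, 0, 0, 40]]])

```text
time_s: 21.28
position: [529.2, 144.5, 80.4]
tool_rot: [179.9, -0.1, 82.3]
wrist_force: [0.3, -0.8, -0.9]
width: 0.4
```

```bash
python3 avg.py; python3 -c "
from h import *
snap('wrist','w17.png')"
```

```text
w8.png [25, 37, 21, 19, 317] [324.9 325.7]
0.008 0.008 21.8833 82.26 496.0 ([23, 37, 23, 27, 503], array([323.6, 330.1]))
```

View pics/w17.png

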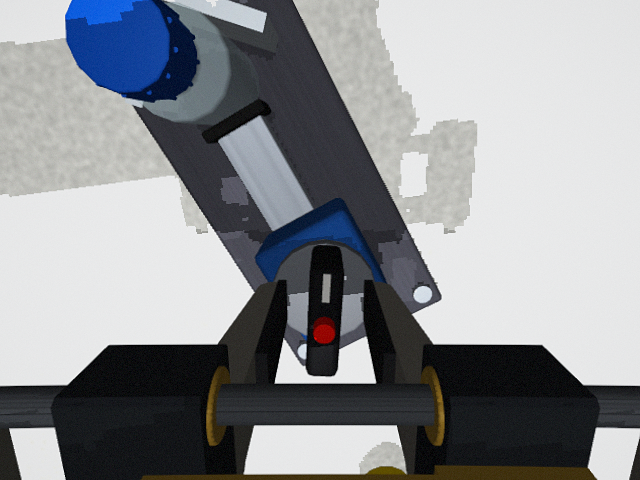

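Request:
servo_tool(series=[[[0, 0, 0, 0, 0, -0.5, 45], [0, 0, 0, 0, 0, -1, 45], [0, 0, 0, 0, 0, -1.5, 45], [0, 0, 0, 0, 0, -2.5, 45], [0, 0, 0, 0, 0, -2.5, 45], [0, 0, 0, 0, 0, -2.5, 45], [0, 0, 0, 0, 0, -2.5, 45], [0, 0, 0, 0, 0, -2, 45], [0, 0, 0, -3, 0, 0, 45], [0, 0, 0, -3, 0, 0, 45], [0, 0, 0, -3, 0, 0, 45], [0, 0, 0, 0, 0, 0, 45], [0, 0, 0, 0, 0, 0, 45]]])

```text
time_s: 23.02
position: [516.2, 53.3, 231.1]
tool_rot: [179.9, -0.0, 82.0]
wrist_force: [0.2, 1.5, 1.1]
width: 0.451
```

```bash
python3 look.py l18; python3 -c "
from h import *
snap('wrist','w18.png');snap('scene','c18.png');snap('side','s18.png')"
```

```text
[516.2  53.3 231.1] [179.9  -0.   82. ] 0.451 23.0167 [0.2 1.5 1.1] [ 0.03  0.02 -0.02]
```

View pics/l18.png

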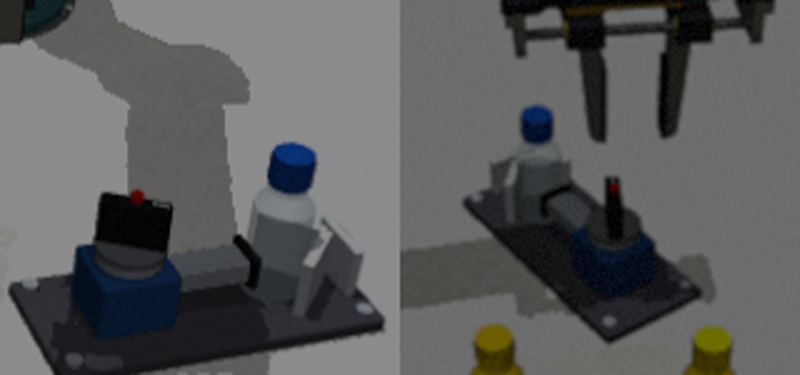

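View pics/w18.png

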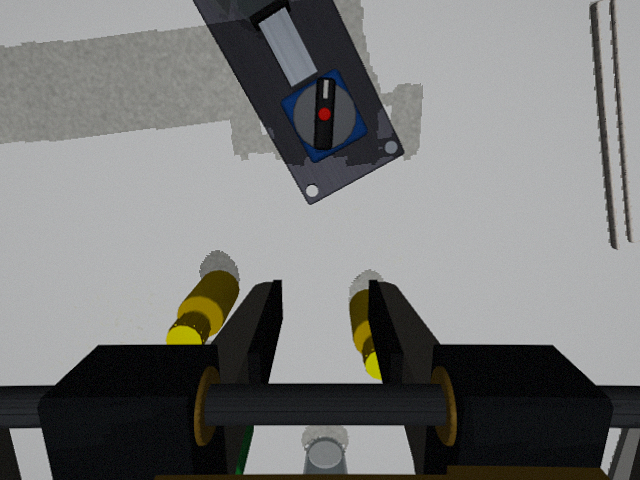

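View pics/c18.png

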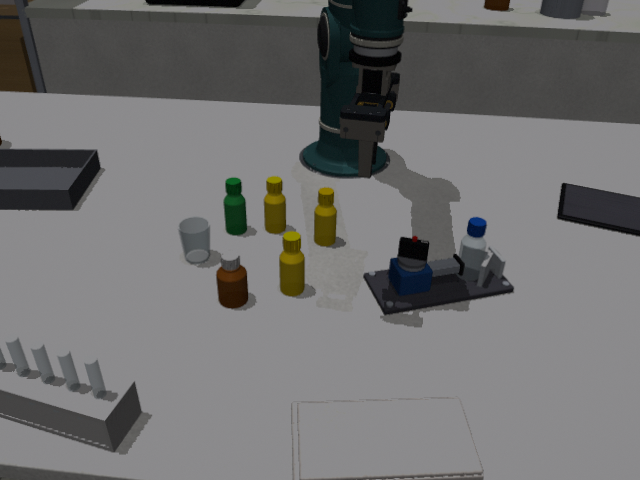

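Run:
```python
from h import *
for n in ['scene','side']:
    s=ctrl.snapshot(n);h=cv2.cvtColor(s['image'],cv2.COLOR_RGB2HSV);m=cv2.inRange(h,(105,120,50),(130,255,255))
    k,l,t,c=cv2.connectedComponentsWithStats(m)
    print(n,[(t[i].tolist(),c[i].round(1)) for i in range(1,k) if t[i,4]>60],'expected cap mid',proj(s,(484.4,255.8,115)).round(1))
ctrl.close_job()
```

```text
scene [([468, 217, 18, 20, 272], array([476.8, 226.3])), ([391, 258, 42, 19, 193], array([412.3, 270.2]))] expected cap mid [477.7 226.5]
side [([284, 153, 12, 7, 74], array([289.4, 156.1]))] expected cap mid [289.  159.2]
the job is handed in; nothing more can be done
```

The bottle is clamped upright in the notch and the clutch has clicked with the red pin up. I handed the job in at about 23 s of the 72 s allowed.

- **Bottle:** I gripped it by the blue cap, lowered it between jaw and notch until the wrist felt the base plate, and let go. The last pictures show it upright in the notch with the jaw against it. In the scene and side views its cap lies 1 to 3 pixels from where the seat point puts it.
- **Knob:** I turned it clockwise about 1.66 rad, regrasping once at 1.09 rad. Running free it read 0.27 to 0.31 N m. It then fell through zero to about -0.065 N m, and I stopped and let go there. The knob then moved on a few degrees by itself, and I gave it no further turn.
- **Pin:** It measured about 5.7 mm above flush just before I let go, and it still stands clearly up in the last pictures.
- **Bystanders:** The beaker and amber bottle look unmoved in the scene view, judged by eye rather than measured.
- **Less certain:** Single torque readings scatter by about 0.04 N m, so I averaged 12 per step near the click. I did not see the 0.34 N m peak; the highest reading was 0.31.

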